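Reset the overrun switch of a pipe-feed slide

TASK

The pipe-feed slide on the bench has overrun and thrown its limit switch. With the air off, push the carriage back along its rails by at least 10 cm so that its trip dog is well clear of the switch, then push the switch's roller arm over towards the carriage until it snaps across to the run side and stays there. Leave the other loose things on the bench where they are.

Things in the scene. Friction and masses are not known exactly. Their poses are not given: they have to be found in the camera images.
- feed_slide: Bed of the slide, fixed: grey plate 140 x 500 x 12 mm, a grey end block at each end (86 mm high with its fitting), two 16 mm rails with axes 52 mm up. Origin: centre of its underside, on the bench. y runs along the rails, z is up. The carriage starts at the switch, in the +y half, and backs off along -y to rubber bumpers. The switch stands on the bed's +x flank.
- carriage (a joint): Metres the carriage is backed off along the slide's -y: 0 is the end of its overrun; starts at 0 to 0.015; meets the bumpers between 0.145 and 0.21. About 6 N of friction; it stays where left. Aluminium plate 130 x 120 mm, top 82 mm above the bench, a 42 mm pipe stub strapped across it (141 mm up) and a trip dog on a bracket (132 mm up) that reaches to +x over the switch.
- push_handle (a point): On the axis of the carriage's upright push handle, 112 mm above the bench: a 14 mm steel post with a 28 mm black ball on top (156 mm up). It stands 5 mm to -x of the bed's middle line, 66 mm to +y of the pipe's axis, 22 mm from the plate's +y edge; the room on its +y side, above the plate, is free except for the dog bracket 62 mm to +x. Axes as the slide's.
- dog_face (a point): Middle of the trip dog's +y end face, 125 mm above the bench, in the roller's plane. The dog is a steel block 12 mm (x) by 58 mm (y) by 30 mm high (110 to 140 mm up), reaching from here to -y. While it stands at the switch it blocks the arm from coming across.
- switch_pivot (a point): The switch's pivot axis (along the slide's x), in the roller's plane, 85 mm above the bench, 138 mm to +x of the bed's middle line; fixed; axes as the slide's. The switch's head, 40 mm long in y and 99 mm high, ends 21 mm to -x of this point (a shaft and the arm's hub, 18 mm across, join them). To +x and +y of it, above 90 mm, the room is free.
- roller_arm (a joint): Angle of the roller arm from upright, rad: +0.70 thrown (leaning to the slide's +y, away from the carriage; the start), -0.70 run (leaning to -y, towards the carriage). A spring snap action holds it at either stop: up to about 3 N at the roller moves it, and once clearly past upright it snaps over by itself.
- roller (a point): Centre of the roller on the arm's end, 50 mm from the pivot axis: black, 20 mm in diameter, 10 mm wide, axis along the slide's x. The arm is an aluminium bar 11 mm wide, 6 mm thick, just to -x of the roller. Thrown, the roller's centre is 38 mm above the pivot and 32 mm to +y of it; upright, 50 mm above it.
- jar_mid (a point): Loose bystander: translucent jar with a white lid, 64 mm in diameter, 85 mm high; point half-way up.
- sprocket_mid (a point): Loose bystander: dark steel chain sprocket lying flat, 90 mm in diameter, 24 mm high at its hub; point at its middle.
- spanner_mid (a point): Loose bystander: flat steel spanner, 170 mm long; point near its middle.
- driver_mid (a point): Loose bystander: screwdriver, 180 mm long, lying; point near its middle.
- spare_switch_mid (a point): Loose bystander: spare switch with a wobble stick, lying down, 175 mm long, 38 mm high; point in its body.
- clevis_pin_mid (a point): Loose bystander: steel pin standing on its 32 mm head, 70 mm high; point half-way up.
- carton_mid (a point): Loose bystander: small cardboard carton 80 x 110 x 70 mm; point at its centre.
Not all that is in view belongs to the job. Leave any green or yellow look-alike of the part that bears switch_pivot alone.

How it is judged:
On the way, in this order (a step that is already met when the one before it is completed fails the run):
1. the carriage is backed off at least 85 mm from the far end of its overrun (value of joint carriage above 0.085 m), for 0.2 s.
2. the roller arm has snapped over to the run side (value of joint roller_arm below -0.6 rad), for 0.2 s.
At the end, for the whole second after the job is handed in: The carriage stands still at least 85 mm back from the far end of its overrun, and the roller arm rests on the run side, leaning towards the carriage (within 0.1 rad of its stop) (value of joint carriage above 0.085 m and value of joint roller_arm below -0.6 rad and velocity of joint carriage between -0.01 and 0.01 m/s and velocity of joint roller_arm between -0.1 and 0.1 rad/s); the robot touches nothing.
It fails at once if a loose bystander is shifted by more than 30 mm (distance of any of jar_mid, sprocket_mid, spanner_mid, driver_mid, spare_switch_mid, clevis_pin_mid, carton_mid from where it was at the start of the episode above 0.03 m).
It also fails if it takes over 45 s, if anything falls off the work surface, if the arm or the gripper's body presses on something with over 40 N, if the wrist force passes 120 N, or if a joint passes its speed limit or range.

ROBOT

A 6-joint arm with a two-finger parallel gripper is mounted at the origin on the work surface. World frame = base frame: x ahead of the robot, y to its left, z up, the work surface at z = 0. Lengths are in m, angles in rad, forces in N, time in s.
With the tool pointing down it reaches from about 0.3 to 0.875 m from the base axis. Payload 6.4 kg.
Tool frame: the origin (TCP) lies midway between the tips of the shut fingers; the grasp point (between the pads) lies ctrl.grip_point_offset behind it (ctrl.grip_point_offset is the distance from the TCP to the grasp point, in m); z points along the fingers, y is the direction in which the jaws open and shut (so a half turn about z gives the same grasp; the last joint's range is limited). The gripper opens to 85 mm and grips with 20 to 120 N. Pads are 22 mm wide; open, the fingers measure 114 mm over their backs; the gripper's body (76 mm by 85 mm) begins 54 mm behind the grasp point. The pads swing forward as they close: fully open they stand 13 mm farther back than shut.
Start: joints at [-1.367, 0.181, 1.607, -0, 1.354, -0.206], TCP at [0.229, -0.527, 0.231] pointing down, gripper open.
Joint ranges: [-2.99, 2.99], [-0.89, 2.07], [0.3, 2.58], [-1.14, 4.28], [0, 2.63], [-3.12, 3.12]. Speed limits (rad/s): [2.57, 2.57, 3.01, 3.14, 3.14, 3.14].

INTERFACE

Orientations are given as a unit quaternion [w, x, y, z].
In Python, from bench import ctrl, viewer gives the robot as it stands.
- The arm moves only by the shell command python3 -m handwheel 'ROWS' [OPENING]. ROWS is JSON, a list of rows, each an object with "travel": the shift along the tool's x, y, z as a fraction of full scale, a list of three; "dr": the turn, a rotation vector about the tool's x, y, z as a fraction of full scale, a list of three. A call has 1 to 20 rows; each row shifts and turns the pose as measured when the row begins, along the tool's axes as they then stand; what a row does not reach is not made up. Full scale, the value 1, is 150 mm for a shift and 30 degrees for a turn. A row lasts 1/12 s, in which the tool goes at most 41.7 mm and 7.16 degrees, less where a joint would pass 70% of its speed; a pose out of reach is approached as far as the arm can. A call with a number of a shift or a turn outside -1 to 1 is refused whole. A call with a gripper value outside its range is refused whole. OPENING is the opening, from -1 (shut) to 1 (fully open), set as the call begins (- or left out, the last holds). The fingers move at their own pace and stop on an object; the grip force is fixed at half the most. Time passes only in rows, so rows that do not move let the fingers close. It gives the time, the measured TCP pose, the force and the opening at its end, in the units of the state.
- ctrl.get_obs(): the state, without advancing time (a new reading comes with each control period).
- viewer.camera(name): name is "side" or "top"; returns the picture (480x640x3 uint8, red, green, blue); there is no depth.
- viewer.get_calibration(name): a dict with "camera_matrix" (3x3 intrinsics, pixels), "R" (3x3) and "t" (3): a world point X has camera coordinates R X + t. Camera axes: x right, y down, z forward; pixel columns grow to the right and rows downward; lengths in m; the calibration is good to about 2 mm. A picture is of the moment at which its call begins. get_calibration takes no time and is no camera call.
- ctrl.hand_in(): hands the job in, once; it reports no verdict.
The state is a dict: "time_s": time; "q": joint angles; "dq": joint speeds; "joint_efforts": joint torques, N m; "eef_pos": TCP position; "eef_rot": TCP orientation; "wrist_force": force on the tool from outside, world axes, zero at the start; "torque": the same for the moment, N m; "opening": opening from 0.0 (shut) to 1.0 (fully open).
Only numpy, scipy, OpenCV 4.12 (cv2) and the standard library are available. Lean on these libraries where they do the work, as an engineer would, in place of code of your own. Each camera call takes 0.05 s, during which the arm holds its last target. There are 200 camera calls.

## Working session

There is one attempt and no reset: what is moved stays moved. The work goes in short steps, Python scripts to look and compute and a shell command to move; the robot and the scene stay as the last step left them, time stands still between calls to the robot, and variables do not carry over. Pictures are saved under pics/ and viewed, about 8 in all and at most 12, crops included, and the job is handed in when it is done.

```bash
mkdir -p pics; ls
python3 - <<'E'
from bench import ctrl, viewer
import cv2
for n in("top","side"):
    cv2.imwrite(f"pics/{n}0.png",viewer.camera(n)[:,:,::-1])
    print(viewer.get_calibration(n))
print(ctrl.get_obs(),ctrl.grip_point_offset)
E
```

```text
pics
{'camera_matrix': array([[509.76441993,   0.        , 318.33037899],
       [  0.        , 509.76441993, 237.37334094],
       [  0.        ,   0.        ,   1.        ]]), 'R': array([[-0.02677207, -0.99963444,  0.00377509],
       [-0.99237337,  0.02612266, -0.12046868],
       [ 0.12032603, -0.0069715 , -0.99270995]]), 't': array([-0.06200254,  0.48858703,  1.37268401])}
{'camera_matrix': array([[448.04774042,   0.        , 315.77191602],
       [  0.        , 448.04774042, 232.75392644],
       [  0.        ,   0.        ,   1.        ]]), 'R': array([[-0.99095908, -0.13372255,  0.0108804 ],
       [-0.10235108,  0.70105751, -0.70572135],
       [ 0.08674307, -0.7004546 , -0.70840595]]), 't': array([0.44083709, 0.18631488, 1.10937364])}
{'time_s': 0.1, 'q': array([-1.36727228e+00,  1.81482656e-01,  1.60793770e+00,  1.99199331e-05,
        1.35378185e+00, -2.06313691e-01]), 'dq': array([-0.00019847, -0.00065379, -0.00330294,  0.00086243,  0.00142033,
        0.00018269]), 'joint_efforts': array([ 4.01802545e-04, -4.45874476e+01, -3.52238739e+01, -3.45771623e-04,
        3.99583572e-03, -2.38649454e-05]), 'eef_pos': array([ 0.22902505, -0.52686945,  0.23045094]), 'eef_rot': array([-8.04762564e-04,  9.79077617e-01,  2.03485556e-01,  1.08471321e-05]), 'wrist_force': array([ 0.55645399,  0.25881382, -0.06232015]), 'torque': array([ 0.0048303 , -0.03755585,  0.02525632]), 'opening': 0.998249312262777} 0.0187
```

View pics/top0.png

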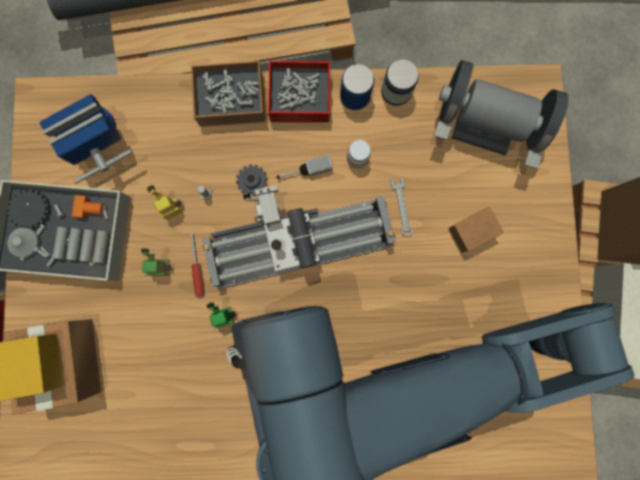

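View pics/side0.png

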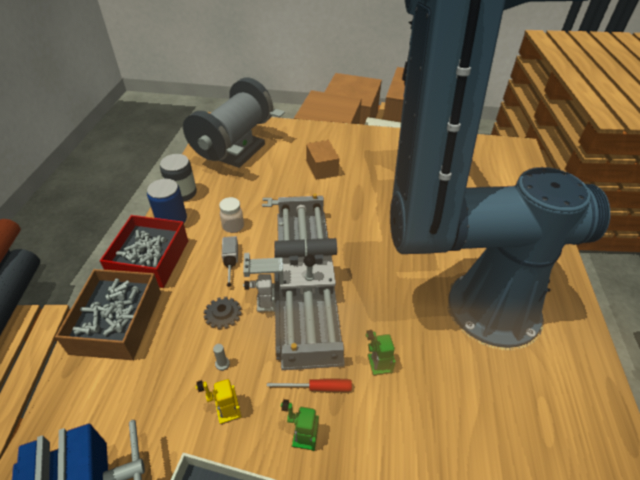

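The top view shows the slide from about (212,260) to (388,225). The carriage is at about (285,240) with its ball at (276,245), and the grey switch and dog are at about (268,205). In the side view the ball is at (310,262) and the switch at (262,285).

Possible look-alikes in the side view are the yellow switch (225,398), the green one (303,425) and the green one (380,352). The real switch is the grey one on the bed's flank, at (262,285) in side and about (265,205) in top. I'll check that in close crops.

Run:
```python
import cv2
a=cv2.imread("pics/top0.png")[155:295,195:405]; cv2.imwrite("pics/topc.png",cv2.resize(a,None,fx=3.8,fy=3.8,interpolation=cv2.INTER_CUBIC))
a=cv2.imread("pics/side0.png")[225:325,210:350]; cv2.imwrite("pics/sidec.png",cv2.resize(a,None,fx=5.7,fy=5.7,interpolation=cv2.INTER_CUBIC))
```

```text
(no output)
```

View pics/topc.png

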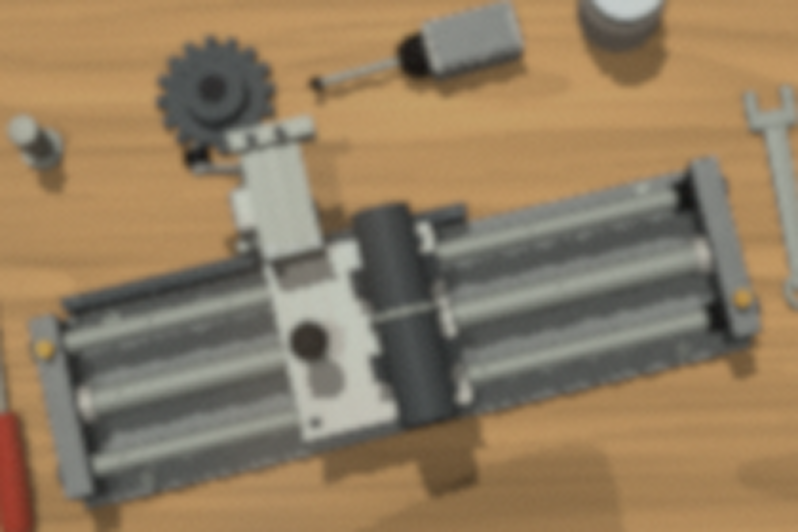

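View pics/sidec.png

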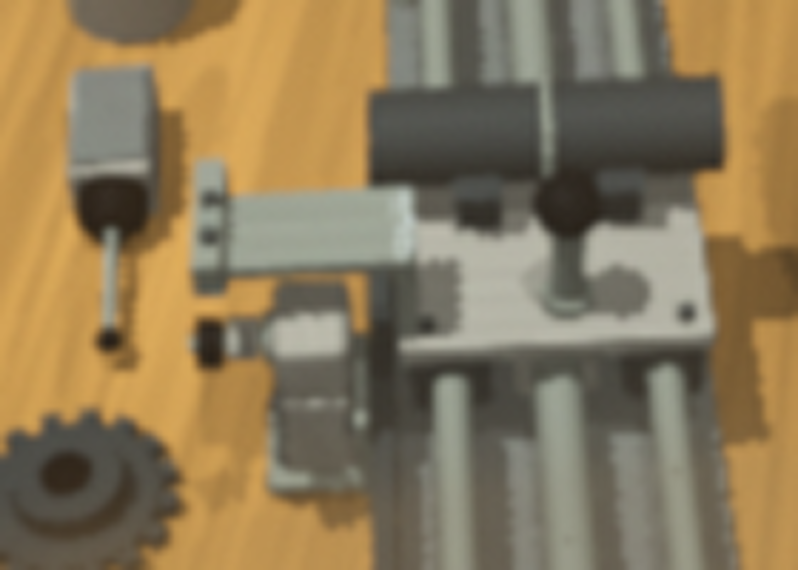

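Both crops confirm the target: the grey switch on the bed's +x flank has a black roller right beside the trip dog. Full-image pixels:

| Point | Top | Side |
|---|---|---|
| Ball | (276.3,245.0) | (309.5,260.6) |
| Roller | (246.8,195.8) | (246.7,285.2) |

The dog lies in line with the roller.

```bash
cat > h.py <<'E'
import numpy as np, cv2
from bench import ctrl, viewer
from scipy.spatial.transform import Rotation as Ro
def P(n):
    c=viewer.get_calibration(n); return c["camera_matrix"]@np.c_[c["R"],c["t"]]
def tri(a,b):
    X=cv2.triangulatePoints(P("top"),P("side"),np.array(a,float).reshape(2,1),np.array(b,float).reshape(2,1)); return (X[:3]/X[3]).ravel()
def onz(n,p,z):
    M=P(n); H=np.c_[M[:,0],M[:,1],M[:,2]*z+M[:,3]]; v=np.linalg.solve(H,[*p,1]); return v[:2]/v[2]
def tool():
    o=ctrl.get_obs(); w,x,y,z=o["eef_rot"]; return o["eef_pos"],Ro.from_quat([x,y,z,w]).as_matrix()
E
python3 - <<'E'
from h import *
np.set_printoptions(precision=4,suppress=True)
c=lambda u,v:(195+u/3.8,155+v/3.8)
s=lambda u,v:(210+u/5.7,225+v/5.7)
b=tri(c(309,342),s(567,203)); r=tri(c(197,155),s(209,343)); print("ball",b,"roller",r)
a=onz("top",c(85,402),.052);d=onz("top",c(705,253),.052); v=a-d; yaw=np.arctan2(-v[0],v[1])
print(a,d,np.linalg.norm(v),"yaw rod",yaw)
a=onz("top",c(70,300),.012);
for p,q,z in(((42,320),(80,495),.075),((707,162),(745,340),.075),((95,465),(705,320),.052),((75,342),(670,200),.052)):
    v=onz("top",c(*q),z)-onz("top",c(*p),z); print(np.linalg.norm(v),np.degrees(np.arctan2(v[1],v[0])))
ex=np.array([np.cos(yaw),np.sin(yaw)]);ey=np.array([-ex[1],ex[0]])
w=(r-b)[:2]; print("roller-ball in slide axes",w@ex,w@ey)
print("dog +y end",onz("top",c(237,137),.14), onz("top",c(313,128),.14))
p,R=tool();print(p,R)
E
```

```text
ball [0.4567 0.0325 0.1396] roller [0.5883 0.1081 0.1208]
[0.4278 0.1984] [ 0.5228 -0.245 ] 0.4534155396626394 yaw rod 0.21122389939248218
0.12543058567102602 -167.92928758474608
0.1290032152639849 -170.48759779314602
0.4439636131191649 -78.10140508401749
0.4364287339280766 -77.9314841765727
roller-ball in slide axes 0.14452171185775453 0.046342327082053825
dog +y end [0.5969 0.0786] [0.6018 0.0274]
[ 0.229  -0.5269  0.2305] [[ 0.9172  0.3985 -0.0003]
 [ 0.3985 -0.9172  0.0016]
 [ 0.0003 -0.0016 -1.    ]]
```

The measured points agree with the text:

| Check | Measured | Text |
|---|---|---|
| Ball height | 0.140 m | 0.142 m |
| Roller height | 0.121 m | 0.123 m |
| Roller to handle, along slide x | 144.5 mm | 143 mm |
| Bed yaw | about 0.208 rad (12°) | not given |

I'll shut the fingers, align the tool with the slide, and cross high to the handle's +y side.

```bash
python3 -m handwheel '[{"travel":[0,0,-0.1],"dr":[0,0,0.19]},{"travel":[0,0,-0.1],"dr":[0,0,0.19]},{"travel":[0.141,-0.227,0],"dr":[0,0,0]},{"travel":[0.141,-0.227,0],"dr":[0,0,0]},{"travel":[0.141,-0.227,0],"dr":[0,0,0]},{"travel":[0.141,-0.227,0],"dr":[0,0,0]},{"travel":[0.141,-0.227,0],"dr":[0,0,0]},{"travel":[0.141,-0.227,0],"dr":[0,0,0]},{"travel":[0.141,-0.227,0],"dr":[0,0,0]},{"travel":[0.141,-0.227,0],"dr":[0,0,0]},{"travel":[0.141,-0.227,0],"dr":[0,0,0]},{"travel":[0.141,-0.227,0],"dr":[0,0,0]},{"travel":[0.141,-0.227,0],"dr":[0,0,0]},{"travel":[0.141,-0.227,0],"dr":[0,0,0]}]' -1
cat > go.py <<'E'
from h import *
import sys
# remaining rows-units to a world point, plus slide-yaw error
p,R=tool(); t=np.array([float(a) for a in sys.argv[1:4]])
ye=0.209-np.arctan2(R[1,0],R[0,0])
print("at",p.round(4),"units",(R.T@(t-p)/.15).round(3),"dr z",round(-np.degrees(ye)/30,3),"tilt",R[:2,2].round(4))
E
python3 go.py 0.447 0.0765 0.2
```

```text
time_s: 1.27
eef_pos: [0.397, -0.063, 0.2579]
eef_rot: [-0.005, 0.996, 0.092, -0.001]
wrist_force: [1.6, 0.3, -0.0]
opening: 0.001
at [ 0.397  -0.063   0.2579] units [ 0.499 -0.85   0.394] dr z -0.047 tilt [-0.0023  0.0089]
```

```bash
python3 -m handwheel '[{"travel":[0.12,-0.2,0],"dr":[0,0,-0.02]},{"travel":[0.12,-0.2,0],"dr":[0,0,-0.02]},{"travel":[0.12,-0.2,0],"dr":[0,0,0]},{"travel":[0.12,-0.2,0],"dr":[0,0,0]},{"travel":[0,0,0],"dr":[0,0,0]}]'
python3 go.py 0.447 0.0765 0.107
```

```text
time_s: 1.68
eef_pos: [0.4444, 0.083, 0.2586]
eef_rot: [-0.006, 0.994, 0.107, -0.0]
wrist_force: [-0.4, 0.2, 0.0]
opening: -0.001
at [0.4444 0.083  0.2586] units [0.006 0.057 1.01 ] dr z 0.009 tilt [-0.0012  0.0112]
```

```bash
python3 -m handwheel '[{"travel":[0,0,0.2],"dr":[0,0,0]},{"travel":[0,0,0.2],"dr":[0,0,0]},{"travel":[0,0,0.2],"dr":[0,0,0]},{"travel":[0,0,0.2],"dr":[0,0,0]},{"travel":[0,0,0.1],"dr":[0,0,0]},{"travel":[0,0,0.05],"dr":[0,0,0]},{"travel":[0,0,0],"dr":[0,0,0]}]'
python3 go.py 0.447 0.0765 0.107
python3 - <<'E'
from h import *
a=viewer.camera("side")[180:330,200:400,::-1]; cv2.imwrite("pics/s2.png",cv2.resize(a,None,fx=4,fy=4,interpolation=cv2.INTER_CUBIC))
E
```

```text
time_s: 2.27
eef_pos: [0.4441, 0.087, 0.1109]
eef_rot: [-0.005, 0.994, 0.111, 0.001]
wrist_force: [-0.8, -0.5, -0.3]
opening: -0.002
at [0.4441 0.087  0.1109] units [0.004 0.073 0.025] dr z 0.027 tilt [0.0004 0.01  ]
```

View pics/s2.png

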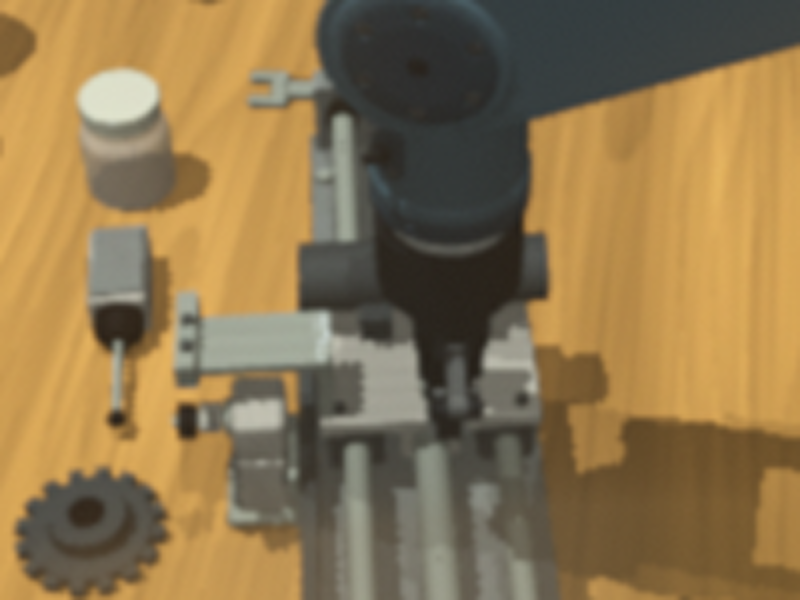

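The fingers stand just on the handle's +y side, at crop pixel (450,400), with nothing fouled. Now I push along tool +y.

```bash
python3 -m handwheel '[{"travel":[0,0.06,0.01],"dr":[0,0,0.02]},{"travel":[0,0.06,0.01],"dr":[0,0,0]},{"travel":[0,0.06,0],"dr":[0,0,0]},{"travel":[0,0.06,0],"dr":[0,0,0]},{"travel":[0,0.06,0],"dr":[0,0,0]}]'
python3 go.py 0.478 -0.068 0.107
```

```text
time_s: 2.73
eef_pos: [0.4572, 0.042, 0.1133]
eef_rot: [-0.007, 0.994, 0.106, 0.005]
wrist_force: [-1.8, 6.4, -3.9]
opening: 0.004
at [0.4572 0.042  0.1133] units [-0.02   0.746  0.032] dr z 0.006 tilt [0.0076 0.0145]
```

```bash
python3 -m handwheel '[{"travel":[-0.005,0.08,0.02],"dr":[0,0,0]},{"travel":[-0.005,0.08,0.02],"dr":[0,0,0]},{"travel":[-0.005,0.08,0.02],"dr":[0,0,0]},{"travel":[-0.005,0.08,0],"dr":[0,0,0]},{"travel":[0,0.08,0],"dr":[0,0,0]},{"travel":[0,0.08,0],"dr":[0,0,0]},{"travel":[0,0.08,0],"dr":[0,0,0]},{"travel":[0,0.08,0],"dr":[0,0,0]}]'
python3 go.py 0.478 -0.068 0.107
```

```text
time_s: 3.4
eef_pos: [0.478, -0.0565, 0.1154]
eef_rot: [-0.012, 0.994, 0.104, 0.009]
wrist_force: [3.0, 7.7, -4.6]
opening: -0.001
at [ 0.478  -0.0565  0.1154] units [-0.017  0.077  0.054] dr z -0.0 tilt [0.0159 0.0263]
```

Force is 7.7 N and the carriage should be about 12 cm back. I'll back off, lift and correct the tilt, then look.

```bash
python3 -m handwheel '[{"travel":[0,0.03,0],"dr":[0,0,0]},{"travel":[0,0,0],"dr":[0,0,0]},{"travel":[0,-0.15,0],"dr":[-0.04,-0.04,0]},{"travel":[0,-0.15,0],"dr":[0,0,0]},{"travel":[0,0,-0.2],"dr":[0,0,0]},{"travel":[0,0,-0.2],"dr":[0,0,0]},{"travel":[0,0,-0.2],"dr":[0,0,0]},{"travel":[0,0,-0.2],"dr":[0,0,0]},{"travel":[0,0,0],"dr":[0,0,0]}]'
python3 - <<'E'
from h import *
a=viewer.camera("side"); cv2.imwrite("pics/s3f.png",a[:,:,::-1])
a=a[170:340,200:400,::-1]; cv2.imwrite("pics/s3.png",cv2.resize(a,None,fx=3.5,fy=3.5,interpolation=cv2.INTER_CUBIC))
E
python3 go.py 0.58 0.162 0.112
```

```text
time_s: 4.15
eef_pos: [0.4709, -0.0227, 0.2462]
eef_rot: [0.003, 0.995, 0.1, 0.003]
wrist_force: [1.5, -0.3, 0.8]
opening: -0.002
at [ 0.4701 -0.0225  0.2439] units [ 0.96  -1.064  0.878] dr z -0.016 tilt [ 0.0045 -0.0043]
```

View pics/s3.png

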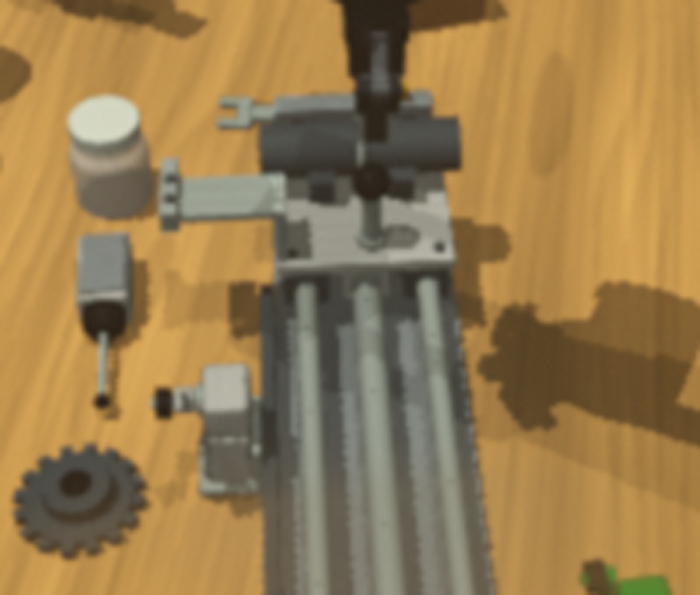

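The carriage is well back: the ball is at crop (371,181), and the dog at (170,195) is far from the roller at (163,403). The bystanders are undisturbed. I'll check the distance and move to the +y side of the roller.

```bash
python3 -m handwheel '[{"travel":[0.16,-0.177,0],"dr":[0,0,-0.016]},{"travel":[0.16,-0.177,0],"dr":[0,0,0]},{"travel":[0.16,-0.177,0],"dr":[0,0,0]},{"travel":[0.16,-0.177,0],"dr":[0,0,0]},{"travel":[0.16,-0.177,0],"dr":[0,0,0]},{"travel":[0.16,-0.177,0],"dr":[0,0,0]},{"travel":[0,0,0],"dr":[0,0,0]}]'
python3 go.py 0.5805 0.158 0.112
python3 - <<'E'
from h import *
print(np.linalg.norm(onz("side",(306,221.7),.14)-onz("side",(309.5,260.6),.14)))
E
```

```text
time_s: 4.78
eef_pos: [0.5842, 0.1643, 0.2425]
eef_rot: [0.006, 0.995, 0.099, 0.005]
wrist_force: [-1.0, -0.5, 0.2]
opening: 0.0
at [0.5842 0.1643 0.2425] units [-0.04   0.025  0.87 ] dr z -0.02 tilt [ 0.0114 -0.0108]
0.12927881263661592
```

```bash
python3 -m handwheel '[{"travel":[-0.02,0.02,0.15],"dr":[0.02,-0.02,-0.02]},{"travel":[-0.02,0,0.2],"dr":[0,0,0]},{"travel":[0,0,0.2],"dr":[0,0,0]},{"travel":[0,0,0.2],"dr":[0,0,0]},{"travel":[0,0,0.1],"dr":[0,0,0]},{"travel":[0,0,0],"dr":[0,0,0]}]'
python3 go.py 0.5805 0.158 0.112
python3 - <<'E'
from h import *
a=viewer.camera("side")[220:340,200:340,::-1]; cv2.imwrite("pics/s4.png",cv2.resize(a,None,fx=5,fy=5,interpolation=cv2.INTER_CUBIC))
E
```

```text
time_s: 5.28
eef_pos: [0.5804, 0.1595, 0.1078]
eef_rot: [0.003, 0.994, 0.107, 0.001]
wrist_force: [-0.8, -0.5, -0.9]
opening: -0.0
at [0.5804 0.1595 0.1078] units [-0.001  0.01  -0.028] dr z 0.01 tilt [ 0.0018 -0.0055]
```

View pics/s4.png

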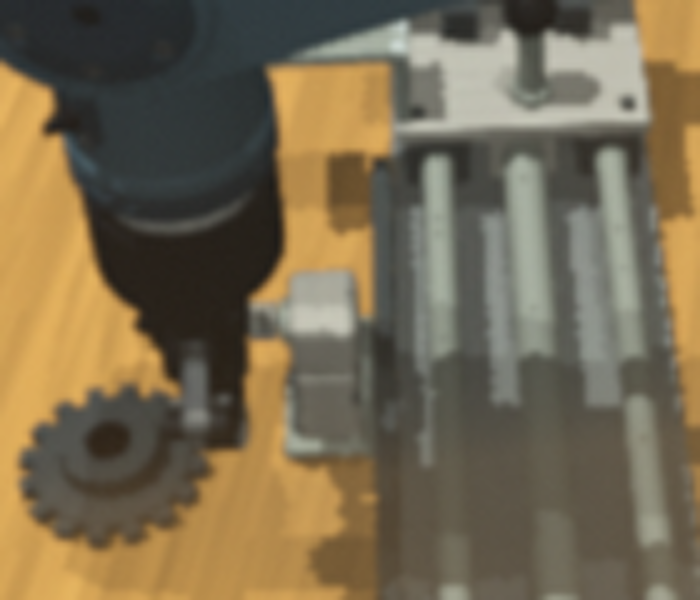

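The fingers are on the roller's +y side, clear of the switch head at crop (320,310) and above the sprocket. Now I push along tool +y.

```bash
python3 -m handwheel '[{"travel":[0,0.07,-0.01],"dr":[0,0,0]},{"travel":[0,0.07,-0.01],"dr":[0,0,0]},{"travel":[0,0.06,0],"dr":[0,0,0]},{"travel":[0,0.06,0],"dr":[0,0,0]},{"travel":[0,0.06,0],"dr":[0,0,0]},{"travel":[0,0.06,0],"dr":[0,0,0]},{"travel":[0,0.06,0],"dr":[0,0,0]},{"travel":[0,0.06,0],"dr":[0,0,0]},{"travel":[0,0.04,0],"dr":[0,0,0]}]'
python3 go.py 0.5952 0.0914 0.109
```

```text
time_s: 6.08
eef_pos: [0.6026, 0.0716, 0.1202]
eef_rot: [0.003, 0.994, 0.107, 0.005]
wrist_force: [0.2, -0.2, 0.1]
opening: 0.002
at [0.6026 0.0716 0.1202] units [-0.021 -0.14   0.073] dr z 0.009 tilt [ 0.0113 -0.0054]
```

```bash
python3 -m handwheel '[{"travel":[0,-0.15,0],"dr":[0,0,0]},{"travel":[0,-0.15,0],"dr":[0,0,0]},{"travel":[0,-0.15,-0.1],"dr":[0,0,0]},{"travel":[0,0,-0.2],"dr":[0,0,0]},{"travel":[0,0,-0.2],"dr":[0,0,0]},{"travel":[0,-0.2,-0.2],"dr":[0,0,0]},{"travel":[0,-0.2,-0.1],"dr":[0,0,0]},{"travel":[0,-0.2,0],"dr":[0,0,0]},{"travel":[0,-0.2,0],"dr":[0,0,0]},{"travel":[0,0,0],"dr":[0,0,0]}]'
python3 - <<'E'
from h import *
s=viewer.camera("side");t=viewer.camera("top")
cv2.imwrite("pics/s5.png",s[:,:,::-1])
a=cv2.resize(s[170:370,200:360,::-1],None,fx=3,fy=3,interpolation=cv2.INTER_CUBIC);b=cv2.resize(t[150:270,190:290,::-1],None,fx=3,fy=3,interpolation=cv2.INTER_CUBIC)
o=np.zeros((600,780,3),np.uint8);o[:600,:480]=a;o[:360,480:]=b
cv2.imwrite("pics/f5.png",o)
E
```

```text
time_s: 6.92
eef_pos: [0.5693, 0.251, 0.2462]
eef_rot: [0.005, 0.995, 0.1, 0.012]
wrist_force: [-0.5, -0.6, -0.1]
opening: -0.003
```

View pics/f5.png

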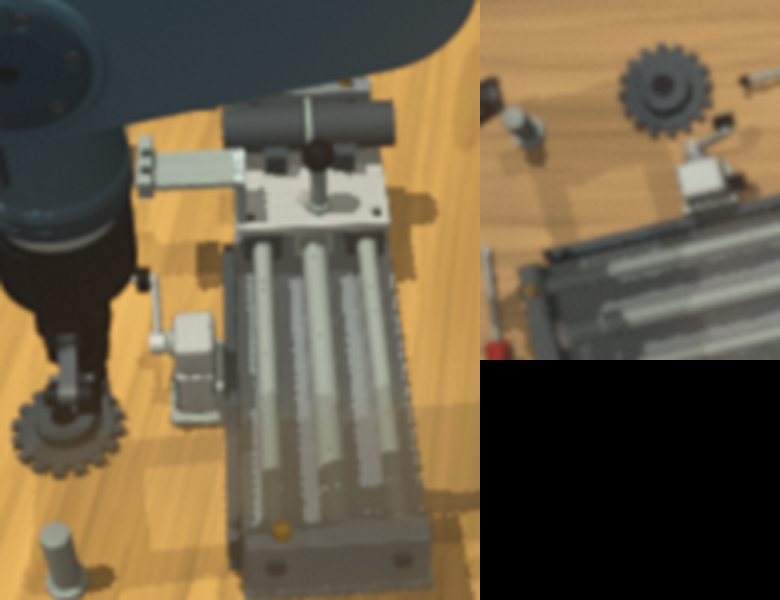

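The arm now leans towards the carriage, with the roller at top (271,190) and side (247,263). The carriage is still back and the sprocket and pin are in place. I'll check that numerically, then hand in.

```bash
python3 -m handwheel '[{"travel":[0,0,0],"dr":[0,0,0]},{"travel":[0,0,0],"dr":[0,0,0]},{"travel":[0,0,0],"dr":[0,0,0]}]'
python3 - <<'E'
from h import *
r=tri((271.3,190.3),(247.3,263.3)); d=r-np.array([.5883,.1081,.1208]); print(r,"along slide y",d[:2]@[-.208,.978])
print("ball moved",np.linalg.norm(onz("side",(200+318/3,170+154/3),.14)-onz("side",(309.5,260.6),.14)))
ctrl.hand_in()
E
```

```text
time_s: 7.27
eef_pos: [0.571, 0.2439, 0.2444]
eef_rot: [0.007, 0.995, 0.098, 0.011]
wrist_force: [-0.6, -0.6, 0.3]
opening: -0.005
[0.601863   0.04459478 0.12018779] along slide y -0.064929209051797
ball moved 0.1306009421817576
the job is handed in; nothing more can be done
```

I pushed the carriage back along its rails, snapped the roller arm over to the run side, and handed the job in at about 7.3 s. The hand-in gives no verdict.

- **Carriage:** with the shut fingers pushing on the handle, it moved about 13 cm (0.129 m and 0.131 m in two later pictures). The push took about 8 N, and the trip dog is well clear of the switch.
- **Roller arm:** the roller moved 65 mm towards the carriage, at 0.120 m height. Going from one stop to the other should move it 64 mm, so it is resting at the run stop.
- **Bystanders:** the sprocket, clevis pin, jar and spare switch looked undisturbed in the pictures I viewed. I did not check the spanner, screwdriver or carton individually in the last view, but the tool passed well above or clear of them.
- **Robot:** it is clear of everything, with about 1 N or less at the wrist. No check failed. The roller push ran about 15 mm further and 11 mm higher than planned, with no harm seen.

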